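# Clamp the thick spacer in the bottle clamp and hold it

### The arm

A 6-joint arm with a two-finger parallel gripper is mounted at the origin on the work surface. World frame = base frame: x ahead of the robot, y to its left, z up, the work surface at z = 0. Lengths are in m, angles in rad, forces in N, time in s.
With the tool pointing down it reaches from about 0.25 to 0.725 m from the base axis. Payload 4 kg.
Tool frame: the origin (TCP) lies at the very end of the fingers, on their centre line; the grasp point (between the pads) lies 19 mm behind it; z points along the fingers, y is the line along which they close (so a half turn about z gives the same grasp; the last joint's range is limited). The gripper opens to 85 mm and grips with 20 to 120 N. Pads are 22 mm wide; open, the fingers measure 114 mm over their backs; the gripper's body (76 mm by 85 mm) begins 54 mm behind the grasp point. The pads swing forward as they close: fully open they stand 13 mm farther back than shut.
Start: joints at [0, 0.241, 0.005, 1.335, 0, 1.571], TCP at [0.5, -0, 0.209] pointing down, gripper open.
Joint ranges: [-2.72, 2.72], [-1.05, 1.87], [-1.09, 1.28], [-1.99, 2.15], [-1.42, 1.44], [-3.14, 3.14]. Speed limits (rad/s): [2.79, 2.79, 3.14, 3.14, 3.14, 3.14].

### API

Orientations are given as a unit quaternion [x, y, z, w].
In Python, from workcell import bot, vision, workorder, boxes_of gives the robot as it stands.
- The arm moves only by the tool send_rows, never from a script. Its argument "motion" is text: rows parted by semicolons, each of 5 numbers parted by spaces: the closure, from -1 (fully open) to 1 (shut), so that 0 is half open, then the shift along the tool's x, y, z in cm, then the turn about the tool's z in rad. In form: claw x y z twist; .... A call has 1 to 5 rows; each row is the pose to reach, as a shift and turn from the pose commanded when the call began, along the tool's axes at that moment; what a row does not reach only later rows make up. A row lasts 1/10 s, in which the tool goes at most 50 mm and 8.59 degrees, less where a joint would pass 70% of its speed; a pose out of reach is approached as far as the arm can. A call with a gripper value outside its range is refused whole. The fingers move at their own pace and stop on an object; the grip force is fixed at half the most. Time passes only in rows, so rows that repeat a pose let the fingers close. It gives the time, the measured TCP pose, the force, the opening and the grip force at its end, in the units of the state.
- bot.get_obs(): the state, without advancing time (a new reading comes with each control period).
- vision.camera(name): name is "scene" or "side" or "wrist"; returns the picture (480x640x3 uint8, red, green, blue); there is no depth.
- vision.camera_model(name): a dict with "fov_y" (degrees; the focal length in pixels is half the picture's height over the tangent of half this angle, whatever the lens; pixels are square), "cx", "cy" (the principal point, pixels), "world_from_camera" (4x4, takes a point from camera to world coordinates); the wrist camera has in their place "hand_eye" (4x4, takes a point from camera to tool coordinates, whose origin is the TCP and whose axes are the flange's). Camera axes: x right, y down, z forward; pixel columns grow to the right and rows downward; lengths in m; the calibration is good to about 2 mm. A picture is of the moment at which its call begins: read the wrist's pose just before it. camera_model takes no time and is no camera call.
- workorder.job_done(): hands the job in; it is judged then, once.
Trained networks look in the newest picture that a camera, given by its name, has taken for a name from the list of things; names that differ only in an ending like _2 or _b are one class to them, and where a whole thing is asked for, a point or a joint stands for the part that bears it (a point fixed in the world has none). Each returns a list of dicts, best first, with "conf" (0 to 1); they miss things now and then, are a little off and sometimes report something else, mostly with a low value. They report only what shows in the picture. A call takes as long as a camera call.
- boxes_of(camera, target): "rect" ([centre column, centre row, width, height] in pixels, round what is visible of it).
The state is a dict: "clock": time; "joint_pos": joint angles; "joint_vel": joint speeds; "tau": joint torques, N m; "eef_pos": TCP position; "tool_rot": TCP orientation; "ft_force": force on the tool from outside, world axes, zero at the start; "ft_torque": the same for the moment, N m; "grip_width": finger opening in m; "grasp_force": force on a finger pad.
Only numpy, scipy, OpenCV 4.12 (cv2) and the standard library are available. Lean on these libraries where they do the work, as an engineer would, in place of code of your own. Each camera call takes 0.05 s, during which the arm holds its last target. There are 200 camera calls.

### The job

Pull the bottle clamp's knob fully out, then lower the thick spacer, tab up, into the one opening between jaw and stop blocks that is wide enough for it, right down onto the base. Then push the knob so that the jaw presses the spacer flush against its stop block, and finish while still firmly pushing the knob (at least about 5 N reaching the spacer), not letting go, because the jaw has no lock. Leave the thin spacer and everything else on the bench where it is.

Things in the scene. Friction and masses are not known exactly. Their poses are not given: they have to be found in the camera images.
- jig: Aluminium bottle clamp fixed on the bench: base plate 10 mm thick, x -60 to 95 mm, 270 mm wide (y). Stop blocks stand side by side at y = -78, 0, 78 mm in changing order, facing one jaw plate: three openings, closed off by end cheeks (inner faces y = +-118 mm). All tops 55 mm above the bench. Origin: underside, mid-width, below the fully closed jaw's face; x points from knob to stop blocks, z up.
- guide (a point): Middle of the top of the fixed rod guide, a plate 10 mm (clamp's x) by 50 mm (y) standing on the clamp's base between knob and jaw, top 62 mm above the bench, 56 mm behind the clamp's origin.
- jaw (a joint): Slide of the jaw plate in m: 0 fully in, grows as the knob is pulled away from the stop blocks (clamp's -x), 0.025 fully out. No spring: about 2.5 N of friction holds it where it is left. It starts between 0 and 0.008. With the thick spacer clamped it reads about 0.018.
- knob (a point): Centre of the round black pull knob on the jaw's rod, 45 mm above the bench: a cylinder of 34 mm diameter, 26 mm long, its axis along the clamp's x. It moves with the jaw; with the jaw fully in it is at x = -103 mm in the clamp's frame. Nothing stands under or beside it, so it can be pinched from above across the clamp's y.
- stop_short: Aluminium stop block on the clamp's base, axes as the clamp's, 76 mm wide (y), 45 mm high, reaching 60 mm from its back towards the jaw. Origin: bottom of the back face, mid-width, at x = 90 mm of the clamp; front face at its x = -60 mm. Opening to the jaw: 30 mm plus the joint value (55 mm with the jaw fully out) - the shortest block, the only opening that takes the thick spacer.
- stop_mid: Aluminium stop block on the clamp's base, axes as the clamp's, 76 mm wide (y), 45 mm high, reaching 83 mm from its back towards the jaw. Origin: bottom of the back face, mid-width, at x = 90 mm of the clamp; front face at its x = -83 mm. Opening to the jaw: 7 mm plus the joint value (32 mm with the jaw fully out); too narrow.
- stop_long: Aluminium stop block on the clamp's base, axes as the clamp's, 76 mm wide (y), 45 mm high, reaching 88 mm from its back towards the jaw. Origin: bottom of the back face, mid-width, at x = 90 mm of the clamp; front face at its x = -88 mm. Opening to the jaw: 2 mm plus the joint value (27 mm with the jaw fully out); too narrow.
- spacer: The thick spacer, about 0.18 kg, left or right of the clamp: white plastic, a flat block with an upright tab on top as a handle: block 48 mm thick (its x) by 64 mm (its y) by 45 mm high, tab 16 mm (x) by 40 mm (y), from 45 to 90 mm above the underside. Origin: centre of the underside; z up. Seated: on the base, 10 mm above the bench, x across the opening, either way round.
- thin_spacer: The thin spacer, not to be used, on the other side: white plastic, a flat block with an upright tab on top as a handle: block 18 mm thick (its x) by 64 mm (its y) by 45 mm high, tab 16 mm (x) by 40 mm (y), from 45 to 90 mm above the underside. Origin: centre of the underside; z up.
- bottle_a: Full bottle, 60 mm diameter, 170 mm tall; bystander. Origin: underside.
- bottle_b: Another such bottle; bystander. Origin: underside.
- cap: Loose bottle cap, 38 mm diameter, 18 mm high; bystander. Origin: underside.
- tape_core: Cardboard ring, 90 mm diameter, 45 mm high; bystander. Origin: underside.
- wrench: Steel wrench lying on the bench, about 170 mm; bystander. Origin: near its middle.

How it is judged:
By the outcome, as a careful person would: the job done as asked, in the order asked, and still so for the second after the job is handed in, while the arm keeps its last pose, push and grip.
It also fails if it takes over 61 s, if anything falls off the work surface, if the arm or the gripper's body presses on something with over 40 N, if the wrist force passes 120 N, or if a joint passes its speed limit or range.

## Working session

There is one attempt and no reset: what is moved stays moved. The work goes in short steps, Python scripts to look and compute and a tool call to move; the robot and the scene stay as the last step left them, time stands still between calls to the robot, and variables do not carry over. Pictures are saved under pics/ and viewed, at most 10 in all, crops included, and the job is handed in when it is done.

Besides the shell and the picture viewer there is one more tool, called after ">>>" as name(argument=value, ...) on one line, values as JSON. send_rows: Moves the arm, as the interface text tells. Its arguments: {"type":"object","properties":{"motion":{"type":"string"}},"required":["motion"]}

```bash
mkdir -p pics; ls
cat > h.py <<'E'
import numpy as np,cv2
from workcell import bot,vision,workorder,boxes_of
from scipy.spatial.transform import Rotation as R
def cam(n):
    m=vision.camera_model(n); f=240/np.tan(np.radians(m['fov_y'])/2)
    if 'world_from_camera' in m: T=np.array(m['world_from_camera'])
    else:
        o=bot.get_obs(); W=np.eye(4); W[:3,:3]=R.from_quat(o['tool_rot']).as_matrix(); W[:3,3]=o['eef_pos']; T=W@np.array(m['hand_eye'])
    return f,m['cx'],m['cy'],T
def ray(c,u,v,z):
    f,cx,cy,T=c; d=T[:3,:3]@np.array([(u-cx)/f,(v-cy)/f,1]); return T[:3,3]+d*(z-T[2,3])/d[2]
def proj(c,p):
    f,cx,cy,T=c; q=(np.atleast_2d(p)-T[:3,3])@T[:3,:3]; return np.c_[cx+f*q[:,0]/q[:,2],cy+f*q[:,1]/q[:,2]]
E
python3 - <<'E'
from h import *
o=bot.get_obs(); print({k:np.round(v,3).tolist() for k,v in o.items()})
for n in ["scene","side"]:
    im=vision.camera(n); cv2.imwrite(f'pics/{n}0.png',im[...,::-1]); c=cam(n); print(n,c[0],np.round(c[3],3).tolist())
    print({k:v for k,v in vision.camera_model(n).items() if k!='world_from_camera'})
    for t in ["jig","knob","spacer","thin_spacer","stop_short","stop_mid","stop_long","jaw"]:
        print(t,[(np.round(d['rect']).tolist(),round(d['conf'],2)) for d in boxes_of(n,t)[:3]])
print(vision.camera_model('wrist'))
E
```

```text
pics
{'clock': 0.0, 'joint_pos': [-0.0, 0.241, 0.004, 1.335, 0.0, 1.571], 'joint_vel': [0.001, -0.002, 0.002, -0.002, -0.0, -0.0], 'tau': [0.001, -37.232, 25.241, 0.017, 0.0, 0.0], 'eef_pos': [0.499, -0.0, 0.208], 'tool_rot': [0.707, 0.707, -0.001, -0.001], 'ft_force': [0.507, 0.031, 0.147], 'ft_torque': [0.01, 0.069, -0.023], 'grasp_force': 0.0, 'grip_width': 0.085}
scene 465.4180372245606 [[0.508, 0.497, -0.704, 1.295], [0.861, -0.307, 0.405, -0.394], [-0.015, -0.812, -0.584, 0.697], [0.0, 0.0, 0.0, 1.0]]
{'fov_y': 54.55718809048944, 'cx': 324.53517323171, 'cy': 243.9248602200721}
jig [([317.0, 284.0, 134.0, 93.0], 0.7), ([308.0, 264.0, 102.0, 53.0], 0.63)]
knob [([308.0, 261.0, 106.0, 54.0], 0.73)]
spacer [([398.0, 204.0, 30.0, 38.0], 0.9)]
thin_spacer [([174.0, 277.0, 33.0, 42.0], 0.94)]
stop_short [([283.0, 304.0, 42.0, 40.0], 0.73)]
stop_mid [([354.0, 284.0, 46.0, 44.0], 0.85), ([172.0, 341.0, 47.0, 86.0], 0.62)]
stop_long [([316.0, 292.0, 43.0, 50.0], 0.72)]
jaw [([308.0, 264.0, 104.0, 54.0], 0.88)]
side 528.7381882071137 [[-0.966, -0.154, 0.208, 0.329], [-0.258, 0.631, -0.732
[... 315 characters left out ...]
_spacer [([408.0, 162.0, 13.0, 42.0], 0.85), ([332.0, 225.0, 84.0, 70.0], 0.33)]
stop_short []
stop_mid [([274.0, 234.0, 60.0, 37.0], 0.73), ([306.0, 234.0, 132.0, 109.0], 0.64)]
stop_long [([297.0, 218.0, 55.0, 40.0], 0.73)]
jaw [([331.0, 225.0, 85.0, 73.0], 0.82)]
{'fov_y': 61.52634300166919, 'cx': 323.9491606767286, 'cy': 237.82658857638663, 'hand_eye': array([[ 1.76936223e-04, -9.63138863e-01, -2.69004644e-01,
         6.68948175e-02],
       [ 9.99999729e-01,  3.62628368e-04, -6.40603434e-04,
        -1.62256661e-03],
       [ 7.14538778e-04, -2.69004458e-01,  9.63138666e-01,
        -1.65286827e-01],
       [ 0.00000000e+00,  0.00000000e+00,  0.00000000e+00,
         1.00000000e+00]])}
```

View pics/scene0.png

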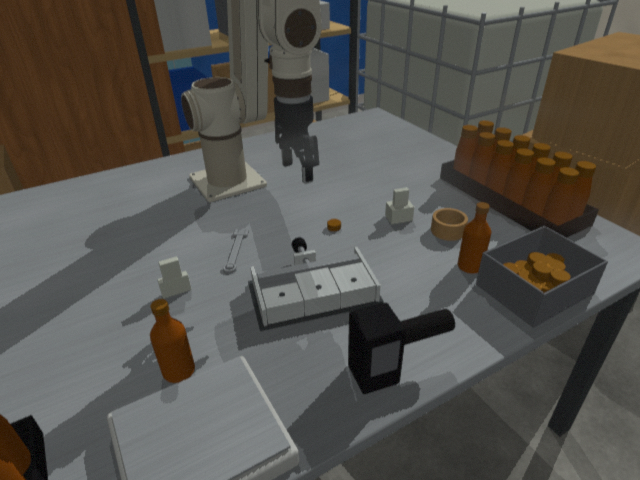

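View pics/side0.png

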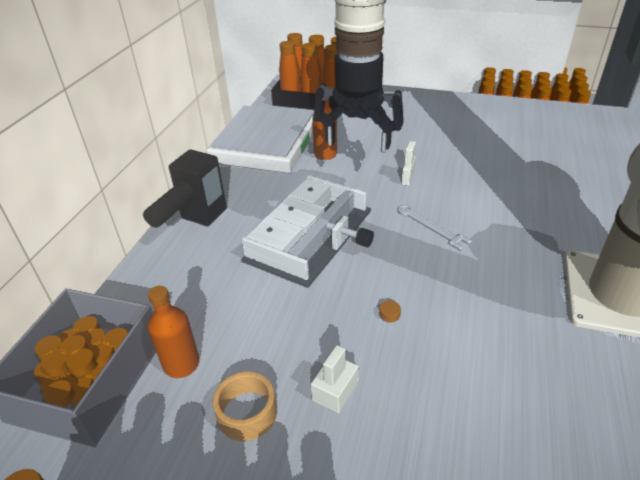

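The scene picture shows the clamp at about (315,285) with its knob at (300,244) towards the robot. The thick spacer is at (398,204) on the robot's left and the thin one at (174,277) on its right. The side view agrees: thick at (333,379), thin at (408,162), knob at (365,237).

Run:
```python
from h import *
s,d=cam('scene'),cam('side')
print('knob',ray(s,300,244,.045),ray(d,365,237,.045))
print('spacer tab top',ray(s,401,191,.09),ray(d,336,352,.09))
print('thin',ray(s,171,262,.09),ray(d,410,146,.09))
print('knob on guide?',ray(s,308,264,.05))
for p in [(253,268),(375,250),(303,302)]: print('scene z.055',p,ray(s,*p,.055))
for p in [(312,180),(365,195),(245,243),(305,265)]: print('side z.055',p,ray(d,*p,.055))
print('cap',ray(s,334,225,.018),'wrench',ray(s,238,248,.0))
```

```text
knob [0.47958793 0.00709174 0.045     ] [0.48175645 0.00363111 0.045     ]
spacer tab top [0.46483678 0.31906906 0.09      ] [0.45760759 0.31906068 0.09      ]
thin [ 0.4489223  -0.28624122  0.09      ] [ 0.43983713 -0.28244587  0.09      ]
knob on guide? [ 0.56328558 -0.01692671  0.05      ]
scene z.055 (253, 268) [ 0.51761646 -0.13037935  0.055     ]
scene z.055 (375, 250) [0.6044718  0.13746719 0.055     ]
scene z.055 (303, 302) [ 0.67199276 -0.08816052  0.055     ]
side z.055 (312, 180) [ 0.63471748 -0.1480546   0.055     ]
side z.055 (365, 195) [ 0.5087147  -0.11987147  0.055     ]
side z.055 (245, 243) [0.69869386 0.08683598 0.055     ]
side z.055 (305, 265) [0.56877505 0.11812205 0.055     ]
cap [0.41715552 0.14085436 0.018     ] wrench [ 0.35552367 -0.10780691  0.        ]
```

Run:
```python
from h import *
c=cam('wrist'); im=vision.camera('wrist'); cv2.imwrite('pics/w0.png',im[...,::-1])
for t in ["knob","stop_short","stop_mid","stop_long"]:
    print(t,[(np.round(d['rect']).tolist(),round(d['conf'],2)) for d in boxes_of('wrist',t)[:3]])
```

```text
knob [([377.0, 225.0, 187.0, 268.0], 0.64)]
stop_short [([468.0, 330.0, 103.0, 84.0], 0.58)]
stop_mid [([518.0, 161.0, 148.0, 122.0], 0.95), ([442.0, 224.0, 311.0, 322.0], 0.55)]
stop_long [([483.0, 250.0, 137.0, 116.0], 0.83), ([377.0, 224.0, 184.0, 272.0], 0.4)]
```

View pics/w0.png

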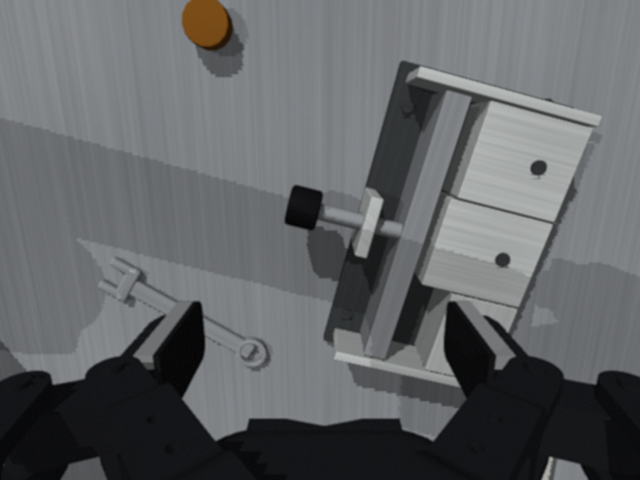

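The wrist picture shows the knob at (304,207) and the guide at (369,222). The jaw bar runs from (458,95) to (378,350). The short stop block is the lowest one, at about (470,330), which is clamp y = -78.

```bash
cat >> h.py <<'E'
from scipy.optimize import least_squares
def J(p,P): # jig pose p=(x,y,yaw) clamp->world
    P=np.atleast_2d(P); c,s=np.cos(p[2]),np.sin(p[2]); return np.c_[p[0]+c*P[:,0]-s*P[:,1],p[1]+s*P[:,0]+c*P[:,1],P[:,2]]
E
python3 - <<'E'
from h import *
c=cam('wrist')
uv=np.array([(492,102),(445,190),(556,220),(447,197),(522,305),(553,225)]);P=np.array([(7,116,55),(7,40,55),(90,40,55),(2,38,55),(90,-38,55),(90,38,55)])/1e3
r=least_squares(lambda p:(proj(c,J(p,P))-uv).ravel(),[.58,0,-.24],loss='soft_l1')
p=r.x;print(p,np.round(proj(c,J(p,P))-uv,1).tolist())
np.save('jig.npy',p)
print('knob j=0 at',J(p,[-.103,0,.045]),'obs',ray(c,304,207,.05), ray(c,304,207,.055))
print('proj knob j0', proj(c,J(p,np.array([[-.116,0,.045],[-.09,0,.045]]))), 'guide',proj(c,J(p,np.array([[-.056,0,.062],[-.061,.025,.062],[-.051,-.025,.062]]))))
print('cheeks',proj(c,J(p,np.array([[.095,.118,.055],[-.03,-.118,.055]]))))
im=cv2.imread('pics/side0.png'); s=cam('side')
print('side knob',proj(s,J(p,[-.106,0,.045])),'scene',proj(cam('scene'),J(p,[-.106,0,.045])))
q=bot.get_obs(); print(R.from_quat(q['tool_rot']).as_matrix().round(3).tolist(),q['clock'])
E
```

```text
[ 0.58870984 -0.02487749 -0.24098604] [[-1.4, -3.3], [12.6, 6.1], [-1.4, 0.3], [3.9, 0.1], [-2.4, 0.8], [0.7, -2.4]]
knob j=0 at [[ 4.88686216e-01 -2.95478990e-04  4.50000000e-02]] obs [0.48182592 0.00243479 0.05      ] [0.48208089 0.00342776 0.055     ]
proj knob j0 [[297.34209093 205.37998534]
 [327.73799582 212.71470619]] guide [[369.21330981 227.1271565 ]
 [371.62353421 195.52283287]
 [366.90348277 257.41500899]]
cheeks [[600.46711309 125.08048805]
 [361.03029857 355.99459402]]
side knob [[363.34357871 235.66051968]] scene [[298.75188398 246.14900271]]
[[0.0, 1.0, -0.0], [1.0, -0.0, 0.0], [0.0, -0.0, -1.0]] 1.15
```

>>> send_rows(motion="-1 0 -0.5 1 -0.15; -1 0.1 -1 2 -0.3; -1 0.2 -1.7 4 -0.45; -1 0.2 -1.7 6 -0.6; -1 0.2 -1.7 8 -0.75")

```text
clock: 1.65
eef_pos: [0.483, 0.002, 0.1288]
tool_rot: [0.396, 0.918, 0.0, 0.0]
ft_force: [-0.5, 0.3, 0.6]
grip_width: 0.0855
grasp_force: 0.0
```

>>> send_rows(motion="-1 0 0 0 -0.15; -1 0 0 0 -0.3; -1 0 0 0 -0.45; -1 0 0 0 -0.58; -1 0 0 0 -0.58")

```text
clock: 2.15
eef_pos: [0.4831, 0.002, 0.1293]
tool_rot: [0.12, 0.993, 0.0, 0.0]
ft_force: [0.6, -0.6, 0.5]
grip_width: 0.0852
grasp_force: 0.0
```

Run:
```python
from h import *
c=cam('wrist'); im=vision.camera('wrist'); cv2.imwrite('pics/w1.png',im[...,::-1])
o=bot.get_obs(); print(o['eef_pos'],o['joint_pos'],R.from_quat(o['tool_rot']).as_matrix().round(3).tolist(),o['clock'])
p=np.load('jig.npy'); print(proj(c,J(p,np.array([[-.11,0,.062],[-.056,0,.062],[-.061,.025,.062],[-.051,-.025,.062]]))))
```

```text
[0.48304199 0.00200962 0.12933219] [ 4.14731970e-03  2.58955489e-01 -1.86212318e-01  1.12556311e+00
  1.92900549e-05  2.47533760e-01] [[-0.971, 0.241, 0.0], [0.241, 0.971, 0.0], [-0.0, 0.0, -1.0]] 2.2
[[325.12546155 243.6338421 ]
 [325.05327397 324.95914937]
 [364.50605724 317.8279266 ]
 [286.01373064 332.01567763]]
```

View pics/w1.png

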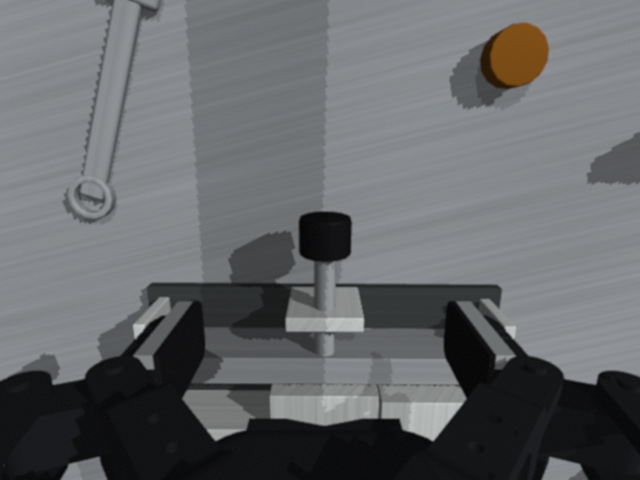

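The knob is centred between the fingers, at columns 300–350 and rows 212–260, so I descend and pinch it.

>>> send_rows(motion="-1 0.2 0 3 0; -1 0.2 0 6 0; -1 0.2 0 9 0; -1 0.2 0 10.4 0; -1 0.2 0 10.4 0")

```text
clock: 2.7
eef_pos: [0.4788, 0.0025, 0.0231]
tool_rot: [0.121, 0.993, -0.0, -0.003]
ft_force: [-0.8, 0.9, 0.1]
grip_width: 0.0855
grasp_force: 0.0
```

>>> send_rows(motion="1 0 0 0 0; 1 0 0 0 0; 1 0 0 0 0; 1 0 0 0 0; 1 0 0 0 0")

```text
clock: 3.2
eef_pos: [0.4823, 0.0027, 0.0269]
tool_rot: [0.12, 0.993, 0.0, 0.001]
ft_force: [-0.7, 0.5, 5.3]
grip_width: 0.0292
grasp_force: 57.6
```

>>> send_rows(motion="1 0 0 0 0; 1 0 0 0 0; 1 0 0 0 0; 1 0 0 0 0; 1 0 0 0 0")

```text
clock: 3.7
eef_pos: [0.4823, 0.0027, 0.0269]
tool_rot: [0.12, 0.993, 0.0, 0.002]
ft_force: [-0.6, 0.8, 6.4]
grip_width: 0.0289
grasp_force: 57.6
```

The opening reads 29 mm instead of 34 and the hand is being pushed up, so the pads sit above the knob's axis. I regrip about 9 mm lower.

>>> send_rows(motion="-0.3 0 0 0 0; -0.3 0 0 0 0; -0.3 0 0 0 0; -0.3 0 0 0.9 0; -0.3 0 0 0.9 0")

```text
clock: 4.2
eef_pos: [0.4799, 0.0024, 0.015]
tool_rot: [0.12, 0.993, -0.0, -0.001]
ft_force: [0.8, -0.2, 0.1]
grip_width: 0.0551
grasp_force: 0.0
```

>>> send_rows(motion="1 0 0 0 0; 1 0 0 0 0; 1 0 0 0 0; 1 0 0 0 0; 1 0 0 0 0")

```text
clock: 4.7
eef_pos: [0.4811, 0.003, 0.0164]
tool_rot: [0.12, 0.993, 0.001, 0.0]
ft_force: [-0.5, 2.7, 1.0]
grip_width: 0.032
grasp_force: 59.8
```

>>> send_rows(motion="1 0.3 0 0 0; 1 0.6 0 0 0; 1 0.9 0 0 0; 1 1.2 0 0 0; 1 1.2 0 0 0")

```text
clock: 5.2
eef_pos: [0.4692, 0.0059, 0.0164]
tool_rot: [0.12, 0.993, 0.001, 0.0]
ft_force: [2.6, 4.5, -2.4]
grip_width: 0.0319
grasp_force: 60.2
```

>>> send_rows(motion="1 0.2 0 0 0; 1 0.3 0 0 0; 1 0.4 0 0 0; 1 0.5 0 0 0; 1 0.5 0 0 0")

```text
clock: 5.7
eef_pos: [0.4649, 0.0071, 0.0164]
tool_rot: [0.12, 0.993, 0.001, 0.0]
ft_force: [3.2, 4.7, -3.6]
grip_width: 0.0321
grasp_force: 60.1
```

>>> send_rows(motion="1 0.2 0 0 0; 1 0.4 0 0 0; 1 0.4 0 0 0")

```text
clock: 6.0
eef_pos: [0.4638, 0.0073, 0.0165]
tool_rot: [0.12, 0.993, 0.0, 0.003]
ft_force: [9.5, 2.6, -10.9]
grip_width: 0.0319
grasp_force: 60.7
```

>>> send_rows(motion="1 0.2 0 0 0; 1 0.4 0 0 0; 1 0.4 0 0 0")

```text
clock: 6.3
eef_pos: [0.4639, 0.0073, 0.0165]
tool_rot: [0.12, 0.993, -0.001, 0.006]
ft_force: [18.3, -0.5, -20.3]
grip_width: 0.0314
grasp_force: 61.7
```

The pull stopped with the force rising to about 18 N and the TCP still at x = 0.464, which matches a knob at -128 mm, so the jaw is fully out. Next I relax, release and go to the spacer.

>>> send_rows(motion="1 -0.5 0 0 0; 1 -0.8 0 0 0; -1 -0.8 0 0 0; -1 -0.8 0 0 0; -1 -0.8 0 0 0")

```text
clock: 6.8
eef_pos: [0.4639, 0.0059, 0.0163]
tool_rot: [0.12, 0.993, -0.001, -0.0]
ft_force: [-0.0, 0.3, -0.1]
grip_width: 0.0743
grasp_force: 0.0
```

>>> send_rows(motion="-1 0 0 0 0; -1 0 0 -3 0; -1 0 0 -7 0; -1 0 0 -11 0; -1 1 4 -15 0")

```text
clock: 7.3
eef_pos: [0.4647, 0.0399, 0.1632]
tool_rot: [0.123, 0.992, -0.001, 0.001]
ft_force: [1.2, 1.0, -0.8]
grip_width: 0.0855
grasp_force: 0.0
```

>>> send_rows(motion="-1 1 4 -2 0; -1 2 9 -4 0; -1 4 14 -4.5 0; -1 5 19 -4.5 0; -1 6 23 -4.5 0")

```text
clock: 7.8
eef_pos: [0.4608, 0.2811, 0.2069]
tool_rot: [0.12, 0.993, 0.0, 0.001]
ft_force: [0.5, 0.3, 0.6]
grip_width: 0.0855
grasp_force: 0.0
```

>>> send_rows(motion="-1 1.4 2.8 0 0; -1 1.4 2.8 0 0; -1 1.4 2.8 0 0")

```text
clock: 8.1
eef_pos: [0.4535, 0.3101, 0.2057]
tool_rot: [0.119, 0.993, -0.001, -0.0]
ft_force: [-0.7, -0.0, -0.3]
grip_width: 0.0853
grasp_force: 0.0
```

Run:
```python
from h import *
c=cam('wrist'); im=vision.camera('wrist'); cv2.imwrite('pics/w2.png',im[...,::-1])
o=bot.get_obs(); print(o['eef_pos'],o['joint_pos'].round(2) if hasattr(o['joint_pos'],'round') else o['joint_pos'],R.from_quat(o['tool_rot']).as_matrix().round(3).tolist(),o['clock'])
print(boxes_of('wrist','spacer')[:3])
```

```text
[0.45377979 0.30929436 0.20588299] [ 0.6   0.34  0.13  1.36 -0.    0.84] [[-0.971, 0.238, -0.0], [0.238, 0.971, -0.001], [0.0, -0.001, -1.0]] 8.15
[{'rect': [345.2, 210.2, 81.0, 62.3], 'conf': 0.64}]
```

View pics/w2.png

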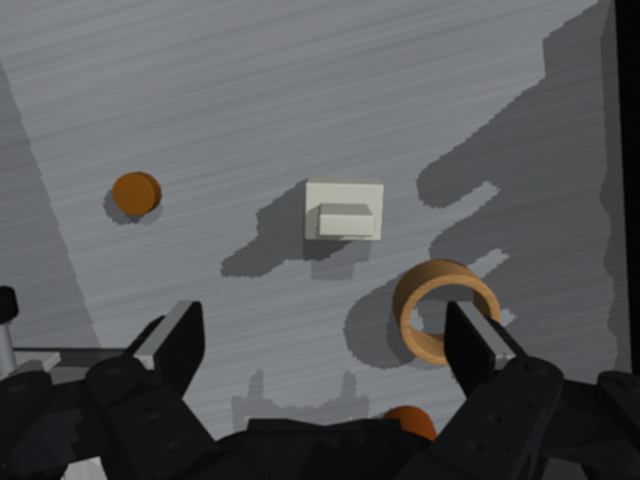

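Run:
```python
import cv2
im=cv2.imread('pics/w2.png')[165:255,290:400]; cv2.imwrite('pics/c2.png',cv2.resize(im,None,fx=6,fy=6,interpolation=cv2.INTER_CUBIC))
```

```text
(no output)
```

View pics/c2.png

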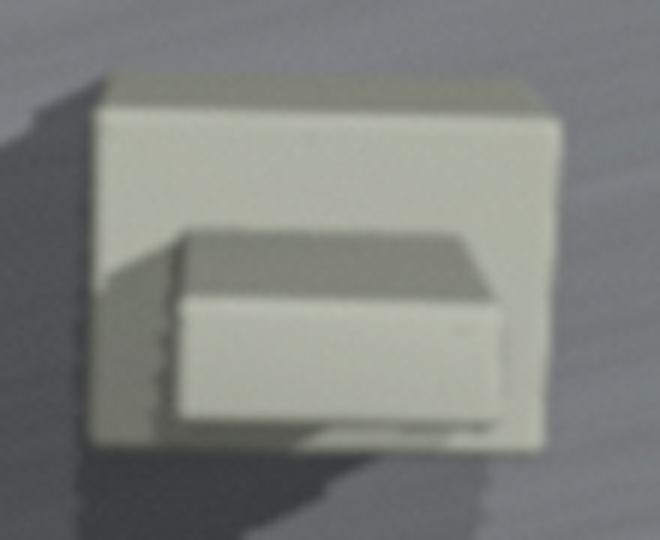

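Run:
```python
from h import *
c=cam('wrist')
uv=np.array([(94,107),(562,120),(546,452),(90,447),(180,298),(500,303),(497,424),(178,419)])/6+[290,165]-[.4,.4]
P=np.array([(24,32,45),(24,-32,45),(-24,-32,45),(-24,32,45),(8,20,90),(8,-20,90),(-8,-20,90),(-8,20,90)])/1e3
r=least_squares(lambda p:(proj(c,J(p,P))-uv).ravel(),[.46,.31,2.9],loss='soft_l1'); p=r.x
print(p,np.round(proj(c,J(p,P))-uv,1).tolist()); np.save('sp.npy',p)
o=bot.get_obs(); M=R.from_quat(o['tool_rot']).as_matrix()
print('shift cm',100*M.T@(np.array([p[0],p[1],.053])-o['eef_pos']),'tool y ang',np.arctan2(M[1,1],M[0,1]),o['joint_pos'][5])
j=np.load('jig.npy'); print('tape',ray(c,446,310,.045),'seat',J(j,[.003,-.078,0.01]))
```

```text
[0.4568054  0.32283957 2.88233908] [[-0.5, -0.2], [0.5, -0.9], [-0.1, 0.7], [-0.1, 0.2], [-1.1, -0.7], [1.7, -0.6], [1.1, 0.9], [-1.1, 0.8]]
shift cm [ 0.06421766  1.43959197 15.30427394] tool y ang 1.329068041771742 0.8394155150057111
tape [0.56447994 0.39087012 0.045     ] seat [[ 0.57300764 -0.10133951  0.01      ]]
```

>>> send_rows(motion="-1 0.1 1.4 0 0.15; -1 0.1 1.4 0 0.3; -1 0.1 1.4 2 0.45; -1 0.1 1.4 3 0.6; -1 0.1 1.4 4 0.75")

```text
clock: 8.7
eef_pos: [0.4568, 0.3219, 0.1658]
tool_rot: [0.479, 0.878, -0.0, 0.0]
ft_force: [0.6, -0.5, -0.1]
grip_width: 0.0856
grasp_force: 0.0
```

>>> send_rows(motion="-1 0 0 0 0.15; -1 0 0 0 0.3; -1 0 0 1 0.45; -1 0 0 2 0.6; -1 0 0 3 0.75")

```text
clock: 9.2
eef_pos: [0.4571, 0.322, 0.1362]
tool_rot: [0.768, 0.641, 0.0, 0.0]
ft_force: [0.3, -0.3, -1.3]
grip_width: 0.0857
grasp_force: 0.0
```

>>> send_rows(motion="-1 0 0 0 0.09; -1 0 0 0 0.09")

```text
clock: 9.4
eef_pos: [0.4567, 0.322, 0.136]
tool_rot: [0.794, 0.609, -0.0, 0.0]
ft_force: [0.1, 0.1, -0.6]
grip_width: 0.0854
grasp_force: 0.0
```

```bash
cat > sh.py <<'E'
from h import *
import sys
def shift(x,y,z,ang):
    o=bot.get_obs(); M=R.from_quat(o['tool_rot']).as_matrix(); a=np.arctan2(M[1,1],M[0,1])
    print('shift cm',np.round(100*M.T@(np.array([x,y,z])-o['eef_pos']),2),'twist',round(a-ang,3),'eef',np.round(o['eef_pos'],4),'q6',round(o['joint_pos'][5],2),'ft',np.round(o['ft_force'],1),o['clock'])
E
python3 -c "
from sh import *
p=np.load('sp.npy');shift(p[0],p[1],.053,p[2]-np.pi)"
```

```text
shift cm [ 0.09 -0.01  8.3 ] twist -0.003 eef [0.4567 0.322  0.136 ] q6 2.45 ft [ 0.1  0.1 -0.6] 9.4
```

>>> send_rows(motion="-1 0.1 0 3 0; -1 0.1 0 6 0; -1 0.1 0 8.2 0; -1 0.1 0 8.2 0; -1 0.1 0 8.2 0")

```text
clock: 9.9
eef_pos: [0.4571, 0.3241, 0.0547]
tool_rot: [0.793, 0.609, -0.0, 0.0]
ft_force: [0.9, -0.2, 0.2]
grip_width: 0.0854
grasp_force: 0.0
```

>>> send_rows(motion="1 0 0 0 0; 1 0 0 0 0; 1 0 0 0 0; 1 0 0 0 0; 1 0 0 0 0")

```text
clock: 10.4
eef_pos: [0.4573, 0.325, 0.0548]
tool_rot: [0.793, 0.61, 0.001, 0.0]
ft_force: [1.6, 0.4, 0.4]
grip_width: 0.0144
grasp_force: 60.8
```

>>> send_rows(motion="1 0 0 0 0; 1 0 0 0 0; 1 0 0 0 0")

```text
clock: 10.7
eef_pos: [0.4574, 0.325, 0.0547]
tool_rot: [0.793, 0.609, 0.001, 0.0]
ft_force: [0.9, -0.7, 4.0]
grip_width: 0.0141
grasp_force: 61.5
```

>>> send_rows(motion="1 0 0 -2 0; 1 0 0 -5 0; 1 0 0 -9 0; 1 0 0 -13 0; 1 0 0 -13 0")

```text
clock: 11.2
eef_pos: [0.459, 0.3268, 0.1896]
tool_rot: [0.793, 0.61, 0.005, -0.0]
ft_force: [0.7, 1.3, -1.3]
grip_width: 0.0141
grasp_force: 60.8
```

```bash
python3 -c "
from sh import *
j=np.load('jig.npy');t=J(j,[.0025,-.078,0])[0];shift(t[0],t[1],.185,j[2])
s=cam('scene');print(ray(s,472,268,0),ray(s,176,375,0)); d=cam('side'); print(ray(d,180,372,0),ray(d,325,157,0)); print(bot.get_obs()['grip_width'])"
```

```text
shift cm [-38.45  21.96   0.29] twist -0.019 eef [0.459  0.3268 0.1896] q6 2.45 ft [ 0.7  1.3 -1.3] 11.2
[0.72445824 0.33650312 0.        ] [ 0.66942548 -0.35685818  0.        ]
[0.71115659 0.35286486 0.        ] [ 0.65762453 -0.33273853  0.        ]
0.014067637891241366
```

>>> send_rows(motion="1 -4 2 0 0; 1 -8 4.5 0 0; 1 -12 7 0 0; 1 -16 9 0 -0.02; 1 -19.2 11 0 -0.02")

```text
clock: 11.7
eef_pos: [0.5121, 0.1086, 0.1822]
tool_rot: [0.787, 0.617, -0.002, -0.001]
ft_force: [1.6, 0.3, -2.3]
grip_width: 0.0145
grasp_force: 60.7
```

>>> send_rows(motion="1 -4 2 0 0; 1 -8 4.5 0 0; 1 -12 7 0 0; 1 -16 9 0 0; 1 -18 10.5 0 0")

```text
clock: 12.2
eef_pos: [0.5716, -0.0922, 0.1819]
tool_rot: [0.788, 0.616, -0.002, -0.001]
ft_force: [0.4, 0.7, -3.4]
grip_width: 0.0142
grasp_force: 60.7
```

```bash
python3 -c "
from sh import *
j=np.load('jig.npy');t=J(j,[.0025,-.078,0])[0];shift(t[0],t[1],.185,j[2])
c=cam('wrist'); im=vision.camera('wrist'); cv2.imwrite('pics/w3.png',im[...,::-1])
print(proj(c,J(j,np.array([[30,-116,55],[30,-40,55],[90,-40,55],[90,-116,55],[2,-38,55],[-25,-118,55],[-25,-38,55]])/1e3)).round().tolist())
"
```

```text
shift cm [-0.86  0.3  -0.31] twist -0.002 eef [ 0.5716 -0.0922  0.1819] q6 1.65 ft [ 0.4  0.7 -3.4] 12.2
[[366.0, 277.0], [369.0, 178.0], [452.0, 178.0], [444.0, 277.0], [330.0, 176.0], [295.0, 279.0], [293.0, 176.0]]
```

View pics/w3.png

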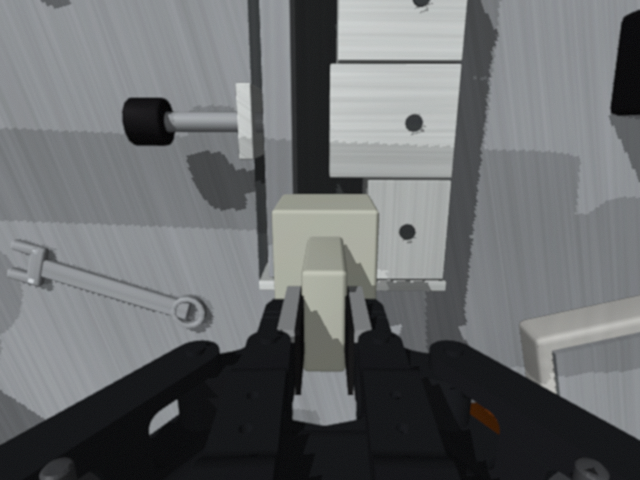

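The wrist picture shows the spacer in hand, its block at columns 274–378, aligned with the clamp. The short stop's corners at (368,180) and (451,180) agree with the model to about 2 px, and the jaw face is at column ~296. I lower it.

>>> send_rows(motion="1 -0.65 0.3 0 0; 1 -0.65 0.3 1.5 0; 1 -0.65 0.3 3 0; 1 -0.65 0.3 4.2 0; 1 -0.65 0.3 4.2 0")

```text
clock: 12.75
eef_pos: [0.5719, -0.0947, 0.1392]
tool_rot: [0.786, 0.618, -0.002, -0.002]
ft_force: [-0.7, -0.9, -1.8]
grip_width: 0.0139
grasp_force: 60.7
```

```bash
python3 -c "
from sh import *
j=np.load('jig.npy');t=J(j,[.0025,-.076,0])[0];shift(t[0],t[1],.0647,j[2])
c=cam('wrist'); im=vision.camera('wrist'); cv2.imwrite('pics/w4.png',im[...,::-1])
print(proj(c,J(j,np.array([[30,-116,55],[30,-40,55],[90,-40,55],[2,-38,55],[-25,-38,55]])/1e3)).round().tolist())
"
```

```text
shift cm [-0.42  0.26  7.45] twist 0.002 eef [ 0.5719 -0.0947  0.1392] q6 1.65 ft [-0.7 -0.9 -1.8] 12.75
[[371.0, 297.0], [375.0, 183.0], [472.0, 184.0], [330.0, 180.0], [286.0, 180.0]]
```

View pics/w4.png

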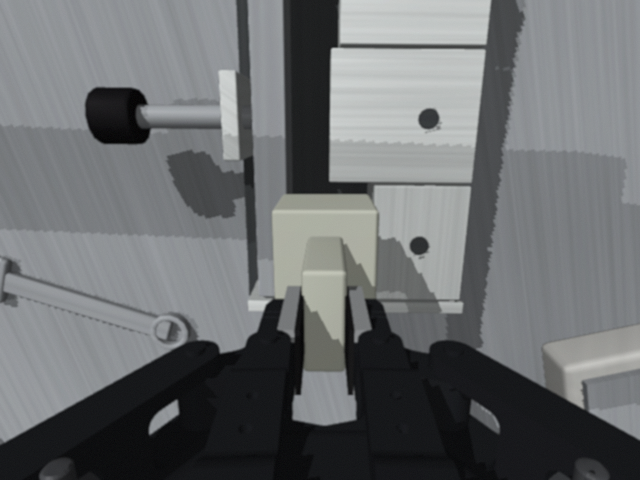

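>>> send_rows(motion="1 -0.4 0.2 0 0; 1 -0.4 0.25 1 0; 1 -0.4 0.25 2 0; 1 -0.4 0.25 2 0")

```text
clock: 13.2
eef_pos: [0.5742, -0.1002, 0.1201]
tool_rot: [0.787, 0.617, -0.001, -0.001]
ft_force: [-0.4, 0.1, -2.3]
grip_width: 0.0143
grasp_force: 60.7
```

```bash
python3 -c "
from sh import *
j=np.load('jig.npy');t=J(j,[.0025,-.076,0])[0];shift(t[0],t[1],.0647,j[2])"
```

```text
shift cm [ 0.06 -0.12  5.54] twist 0.001 eef [ 0.5742 -0.1002  0.1201] q6 1.64 ft [-0.4  0.1 -2.3] 13.2
```

>>> send_rows(motion="1 0 -0.1 0 0; 1 0 -0.1 0.8 0; 1 0 -0.1 1.6 0; 1 0 -0.1 2.5 0; 1 0 -0.1 2.5 0")

```text
clock: 13.7
eef_pos: [0.5732, -0.0999, 0.0951]
tool_rot: [0.787, 0.617, -0.001, -0.001]
ft_force: [-0.2, 0.4, -2.4]
grip_width: 0.0142
grasp_force: 60.7
```

>>> send_rows(motion="1 0 0 0.8 0; 1 0 0 1.6 0; 1 0 0 2.2 0; 1 0 0 2.2 0")

```text
clock: 14.1
eef_pos: [0.5737, -0.1, 0.0737]
tool_rot: [0.787, 0.617, -0.001, -0.001]
ft_force: [-0.4, -0.1, -2.1]
grip_width: 0.0142
grasp_force: 60.7
```

No contact on the way in; now the last 9 mm down to the base.

>>> send_rows(motion="1 0 0 0.4 0; 1 0 0 0.8 0; 1 0 0 1.0 0; 1 0 0 1.0 0")

```text
clock: 14.5
eef_pos: [0.5748, -0.1002, 0.065]
tool_rot: [0.787, 0.617, 0.0, 0.0]
ft_force: [-0.8, 0.5, -2.0]
grip_width: 0.0144
grasp_force: 60.7
```

>>> send_rows(motion="1 0 0 0.15 0; 1 0 0 0.3 0; 1 0 0 0.3 0")

```text
clock: 14.8
eef_pos: [0.5756, -0.1004, 0.0645]
tool_rot: [0.787, 0.617, 0.001, 0.001]
ft_force: [-1.8, -0.4, 8.7]
grip_width: 0.0144
grasp_force: 62.1
```

>>> send_rows(motion="1 0 0 -0.3 0; 0 0 0 -0.3 0; 0 0 0 -0.3 0; 0 0 0 -0.3 0; 0 0 0 -0.3 0")

```text
clock: 15.3
eef_pos: [0.5747, -0.1001, 0.0649]
tool_rot: [0.787, 0.617, -0.0, -0.0]
ft_force: [-1.1, 1.3, -0.3]
grip_width: 0.0428
grasp_force: 0.0
```

>>> send_rows(motion="0 0 0 -1.5 0; 0 0 0 -4 0; 0 0 0 -8 0; 0 0 0 -12 0; 0 0 0 -12 0")

```text
clock: 15.8
eef_pos: [0.5786, -0.1008, 0.1918]
tool_rot: [0.787, 0.617, 0.004, 0.005]
ft_force: [0.4, 0.5, -0.7]
grip_width: 0.0428
grasp_force: 0.0
```

```bash
python3 -c "
from sh import *
j=np.load('jig.npy');t=J(j,[-.145,0.001,0])[0];shift(t[0],t[1],.12,j[2]+np.pi/2)
c=cam('wrist'); im=vision.camera('wrist'); cv2.imwrite('pics/w5.png',im[...,::-1])
P=np.array([(24,32,55),(24,-32,55),(-24,-32,55),(-24,32,55),(8,20,100),(8,-20,100),(-8,-20,100),(-8,20,100)])/1e3
print(proj(c,J(j,P+[.004,-.078,0])).round().tolist())
"
```

```text
shift cm [  7.73 -15.41   7.  ] twist -1.57 eef [ 0.5786 -0.1008  0.1918] q6 1.64 ft [ 0.4  0.5 -0.7] 15.8
[[350.0, 176.0], [349.0, 257.0], [288.0, 258.0], [286.0, 176.0], [330.0, 203.0], [330.0, 262.0], [306.0, 262.0], [305.0, 203.0]]
```

View pics/w5.png

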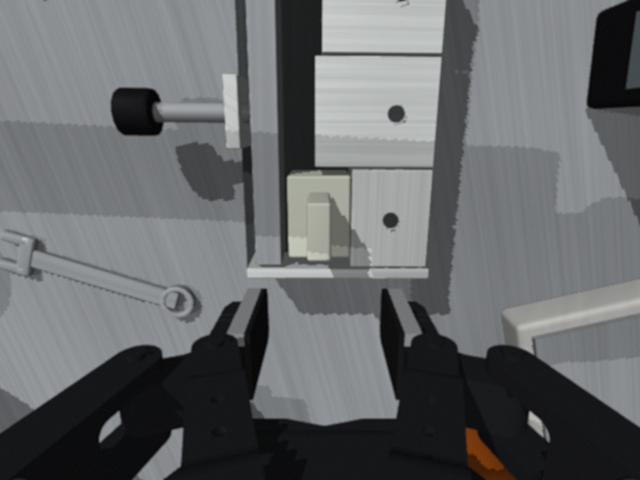

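The wrist picture shows the spacer seated: block top at columns 287–350 and rows 172–258, level with the stops and inside the short stop's opening. The knob is at (136,110). Now back to the knob.

>>> send_rows(motion="-1 1.5 -2.7 0 -0.15; -1 3 -5.5 0 -0.3; -1 4.6 -8.2 0 -0.45; -1 6.1 -11 0 -0.6; -1 7.7 -13.7 0 -0.75")

```text
clock: 16.35
eef_pos: [0.4578, 0.0079, 0.1835]
tool_rot: [0.503, 0.864, -0.001, -0.001]
ft_force: [0.4, -0.9, -0.4]
grip_width: 0.0851
grasp_force: 0.0
```

>>> send_rows(motion="-1 0 0 0 -0.15; -1 0 0 1 -0.3; -1 0 0 2 -0.45; -1 0 0 4 -0.6; -1 0 0 6 -0.75")

```text
clock: 16.85
eef_pos: [0.4591, 0.0073, 0.1234]
tool_rot: [0.152, 0.988, -0.0, -0.001]
ft_force: [-0.4, -0.3, 0.7]
grip_width: 0.0857
grasp_force: 0.0
```

>>> send_rows(motion="-1 0 0 0 -0.07; -1 0 0 0 -0.07; -1 0 0 0 -0.07")

```text
clock: 17.15
eef_pos: [0.4595, 0.0072, 0.1245]
tool_rot: [0.121, 0.993, -0.0, -0.001]
ft_force: [0.5, -0.1, 0.1]
grip_width: 0.0853
grasp_force: 0.0
```

```bash
python3 -c "
from sh import *
j=np.load('jig.npy');shift(.4639,.0065,.0155,j[2]+np.pi/2)
c=cam('wrist'); im=vision.camera('wrist'); cv2.imwrite('pics/w6.png',im[...,::-1])
g=cv2.cvtColor(im,cv2.COLOR_RGB2GRAY)[150:300,250:400]; n,l,st,ce=cv2.connectedComponentsWithStats((g<35).astype('uint8')); print(st[1:][st[1:,4]>300]+[250,150,0,0,0])
print(proj(c,J(j,np.array([[-.128,0,.045],[-.128,.017,.045],[-.128,-.017,.045],[-.141,0,.062],[-.115,0,.062]]))).round().tolist())
"
```

```text
shift cm [-0.46  0.04 10.9 ] twist -0.001 eef [0.4595 0.0072 0.1245] q6 0.26 ft [ 0.5 -0.1  0.1] 17.15
[[ 301  225   51   51 2361]]
[[326.0, 248.0], [353.0, 248.0], [299.0, 248.0], [326.0, 235.0], [326.0, 276.0]]
```

>>> send_rows(motion="-1 -0.45 0 3 0; -1 -0.45 0 6 0; -1 -0.45 0 9 0; -1 -0.45 0 10.9 0; -1 -0.45 0 10.9 0")

```text
clock: 17.7
eef_pos: [0.4619, 0.0061, 0.0139]
tool_rot: [0.121, 0.993, -0.0, -0.003]
ft_force: [0.3, -0.5, 0.9]
grip_width: 0.0854
grasp_force: 0.0
```

>>> send_rows(motion="1 0 0 0 0; 1 0 0 0 0; 1 0 0 0 0; 1 0 0 0 0; 1 0 0 0 0")

```text
clock: 18.2
eef_pos: [0.466, 0.0069, 0.0178]
tool_rot: [0.12, 0.993, 0.001, 0.002]
ft_force: [-0.5, 1.7, 5.4]
grip_width: 0.0317
grasp_force: 59.2
```

>>> send_rows(motion="1 0 0 0 0; 1 0 0 0 0; 1 0 0 0 0")

```text
clock: 18.5
eef_pos: [0.466, 0.0069, 0.0178]
tool_rot: [0.12, 0.993, 0.001, 0.002]
ft_force: [-0.9, 0.7, 4.8]
grip_width: 0.0317
grasp_force: 59.2
```

>>> send_rows(motion="1 -0.2 0 0 0; 1 -0.4 0 0 0; 1 -0.6 0 0 0; 1 -0.8 0 0 0; 1 -0.8 0 0 0")

```text
clock: 19.0
eef_pos: [0.4719, 0.0054, 0.0178]
tool_rot: [0.12, 0.993, 0.001, -0.0]
ft_force: [-5.6, 2.8, 11.3]
grip_width: 0.0317
grasp_force: 60.1
```

>>> send_rows(motion="1 -0.2 0 0 0; 1 -0.4 0 0 0; 1 -0.4 0 0 0; 1 -0.4 0 0 0")

```text
clock: 19.4
eef_pos: [0.4717, 0.0054, 0.0177]
tool_rot: [0.12, 0.993, 0.002, -0.003]
ft_force: [-13.3, 5.4, 20.5]
grip_width: 0.0318
grasp_force: 61.1
```

>>> send_rows(motion="1 -0.2 0 -0.2 0; 1 -0.4 0 -0.4 0; 1 -0.4 0 -0.4 0; 1 -0.4 0 -0.4 0")

```text
clock: 19.8
eef_pos: [0.4715, 0.0054, 0.0179]
tool_rot: [0.12, 0.993, 0.002, -0.008]
ft_force: [-13.4, 7.9, -1.2]
grip_width: 0.0318
grasp_force: 61.5
```

```bash
python3 -c "
from h import *
a=vision.camera('side')[165:285,235:385,::-1]; b=vision.camera('scene')[220:340,235:385,::-1]
cv2.imwrite('pics/f.png',cv2.resize(np.vstack([a,b]),None,fx=2.5,fy=2.5,interpolation=cv2.INTER_CUBIC)); o=bot.get_obs(); print(o['eef_pos'],o['ft_force'],o['clock'])
s=cam('scene');j=np.load('jig.npy')
for c in (cam('side'),s): print(proj(c,J(j,np.array([[30,-110,55],[30,-46,55],[-18,-110,55],[-18,-46,55]])/1e3)).round(1).tolist())
"
```

```text
[0.47144932 0.00541769 0.01788372] [-11.1239667    9.13744833  -1.01020576] 19.9
[[329.7, 184.9], [315.0, 200.3], [349.2, 190.7], [335.0, 206.6]]
[[263.4, 288.2], [293.2, 282.1], [259.3, 274.3], [288.0, 268.6]]
```

View pics/f.png

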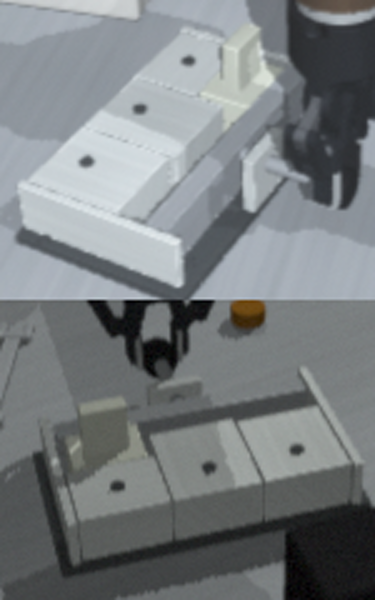

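The last picture shows the spacer held flush between jaw and short stop, its block level with the tops. I add a little push for margin and check that it holds.

>>> send_rows(motion="1 -0.2 0 0 0; 1 -0.3 0 0 0; 1 -0.3 0 0 0; 1 -0.3 0 0 0; 1 -0.3 0 0 0")

```text
clock: 20.4
eef_pos: [0.4714, 0.0055, 0.0179]
tool_rot: [0.119, 0.993, 0.003, -0.011]
ft_force: [-18.7, 9.8, 6.4]
grip_width: 0.0316
grasp_force: 62.4
```

>>> send_rows(motion="1 0 0 0 0; 1 0 0 0 0; 1 0 0 0 0; 1 0 0 0 0; 1 0 0 0 0")

```text
clock: 20.9
eef_pos: [0.4714, 0.0055, 0.0178]
tool_rot: [0.119, 0.993, 0.003, -0.011]
ft_force: [-18.8, 10.5, 6.3]
grip_width: 0.0319
grasp_force: 62.4
```

The push holds steady at about 20 N, so I hand the job in.

```bash
python3 -c "
from h import *
print(workorder.job_done())"
```

```text
the job is handed in; nothing more can be done
None
```

I pulled the knob fully out, seated the thick spacer tab up on the base in the short-stop opening, and handed in the job at 20.9 s with the jaw pressing the spacer against its stop and the knob still pushed with about 20 N; the result of the judging was not shown to me.

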